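# Slide the carrier tray under the height gauge and build up spacer plates to its green band

### The arm

A 6-joint arm with a two-finger parallel gripper is mounted at the origin on the work surface. World frame = base frame: x ahead of the robot, y to its left, z up, the work surface at z = 0. Lengths are in m, angles in rad, forces in N, time in s.
With the tool pointing down it reaches from about 0.35 to 0.85 m from the base axis. Payload 8.1 kg.
Tool frame: the origin (TCP) lies at the centre of the arm's flange, where the gripper is bolted on; the fingertips stand 186 mm ahead of it and the grasp point (between the pads) lies 167 mm ahead of it (robot.grasp_offset is the distance from the TCP to the grasp point, in m); z points along the fingers, y is the line along which they close (so a half turn about z gives the same grasp; the last joint's range is limited). The gripper opens to 93 mm and grips with 3 to 60 N. Pads are 15 mm wide; open, the fingers measure 128 mm over their backs; the gripper's body (75 mm by 188 mm) begins 65 mm behind the grasp point.
Start: joints at [1.151, 0.13, 1.488, -0, 1.523, -0.085], TCP at [0.197, 0.567, 0.405] pointing down, gripper open.
Joint ranges: [-2.96, 2.96], [-0.89, 2.26], [0.02, 2.5], [-1.34, 4.48], [0, 2.73], [-2.66, 2.66]. Speed limits (rad/s): [2.39, 2.39, 2.79, 3.14, 3.14, 3.14].

### API

Orientations are given as a rotation vector (axis times angle).
In Python, from plant import robot gives the robot as it stands.
- The arm moves only by the tool drive_tool, never from a script. Its argument "moves" is one flat list of numbers, 7 for each row, row after row: the finger opening in mm, from 0 to 93, then the shift along the tool's x, y, z in mm, then the turn, a rotation vector about the tool's x, y, z in degrees. A call has 1 to 8 rows; each row shifts and turns the commanded pose from where the row before left it, along the tool's axes as they then stand; what a row does not reach is not made up. A row lasts 1/10 s, in which the tool goes at most 50 mm and 8.59 degrees, less where a joint would pass 70% of its speed; a pose out of reach is approached as far as the arm can. A call is refused whole if a number of a shift passes 50 or a number of a turn 8.59, either way. A call with a gripper value outside its range is refused whole. The fingers move at their own pace and stop on an object; "grip_force" is the grip in N (left out, the last holds). Time passes only in rows, so rows that do not move let the fingers close. It gives the time, the measured TCP pose, the force, the opening and the grip force at its end, in the units of the state.
- robot.read_state(): the state, without advancing time (a new reading comes with each control period).
- robot.read_camera(name): name is "scene" or "top"; returns a dict with "color" (480x640x3 uint8, red, green, blue), "depth" (480x640 float32, m along the optical axis (not along the pixel's ray), 0 where there is no reading), "mtx" (3x3 intrinsics, pixels), "R" (3x3) and "t" (3): a world point X has camera coordinates R X + t. Camera axes: x right, y down, z forward; pixel columns grow to the right and rows downward; lengths in m; the calibration is good to about 2 mm. A picture is of the moment at which its call begins.
- robot.close_job(): hands the job in; it is judged then, once.
The state is a dict: "t": time; "q": joint angles; "dq": joint speeds; "joint_torque": joint torques, N m; "tool_pos": TCP position; "orientation": TCP orientation; "force": force on the tool from outside, world axes, zero at the start; "wrist_torque": the same for the moment, N m; "opening": finger opening in m; "gripper_force": force on a finger pad.
Only numpy, scipy, OpenCV 4.12 (cv2) and the standard library are available. Lean on these libraries where they do the work, as an engineer would, in place of code of your own. Each camera call takes 0.05 s, during which the arm holds its last target. There are 200 camera calls.

### The job

Get the test stand ready for the next vessel: slide the blue carrier tray, without lifting it or letting it sag into the gap, from the loading deck across to the gauge platform until it is up against the stop. Then stack brown spacer plates squarely, one on another, on the white outline of the tray, setting each down gently, and stop when the top face of the stack is level with the green band of the gauge. Leave the spare plates lying on the bench, and do not disturb the gauge or the other things on the bench.

Things in the scene. Friction and masses are not known exactly. Their poses are not given: they have to be found in the camera images.
- stand: fixed test stand, long in its own y. Origin on the bench (z = 0) under the middle of the gap; its y axis is the direction in which the tray is to travel, z up. Two level decks 140 mm wide (x), tops at z = 40 mm: steel loading deck from y = -200 to -25 mm, aluminium gauge platform from y = +25 to +200 mm; open 50 mm gap between. A blue stop bar (100 mm wide, top at z = 54 mm) has its face at y = +185 mm. No side rails. Gauge post (12 mm thick, 202 mm high) at y = +240 mm
- mark (a point): centre of the free end of the gauge's green flag, which points from the post towards the stack. The green band is 22 mm tall, so it reaches 11 mm above and 11 mm below this point; its height is different each time. Axes as the stand's. The flag lies at y = +203 mm in the stand's frame, 85 mm from the middle of the stack on a tray that is home. It slides on its post and is not to be moved
- tray: loose flat blue tray, 120 (x) x 150 (y) x 8 mm, 0.3 to 0.6 kg, loose on the loading deck at the start, its y axis along the stand's y to within 0.1 rad. Origin in the centre of its underside, z up. A black upright push plate stands across its rear end: 90 mm wide (x), 12 mm thick (y = -75 to -63 mm, flush with the tray's rear edge), top 40 mm above the tray's underside. At home (front edge at the stop) its origin is at y = +110 mm in the stand's frame
- tray_spot (a point): middle of the white outline (56 x 96 mm) on the tray's top face, where the stack goes; 8 mm ahead of the tray's centre (+y), 8 mm above its underside. Axes as the tray's
- plate1: brown spacer plate, 50 (x) x 90 (y) x 20 mm thick, about 0.13 kg, origin in the centre of its underside, z up. All four plates are alike; its long side is to lie along the tray's y. It starts on the bench, under plate2
- plate2: spacer plate as plate1; starts on top of plate1
- plate3: spacer plate as plate1; starts on the bench, under plate4
- plate4: spacer plate as plate1; starts on top of plate3
- pedal: bystander: grey foot pedal 100 x 75 x 28 mm, origin in the centre of its underside
- stopper: bystander: white flanged stopper, 72 mm across, 28 mm high, origin in the centre of its underside
- fitting: bystander: brass fitting, 32 mm across, 32 mm high, origin in the centre of its underside

How it is judged:
On the way, in this order (a step that is already met when the one before it is completed fails the run):
1. the empty tray is home on the gauge platform, within 8 mm of the stop and square to it (0.12 rad) (y of tray in the frame of stand above 0.102 m and x of tray in the frame of stand between -0.02 and 0.02 m and angle between the y axis of tray and the y axis of stand, either way round below 0.12 rad and angle between tray's own z axis and vertical below 0.05 rad and horizontal distance between each of plate1, plate2, plate3, plate4 and tray_spot above 0.1 m and height (world z) of each of plate1, plate2, plate3, plate4 below 0.03 m and angle between each of plate1, plate2, plate3, plate4's own z axis and vertical below 0.06 rad), for 0.2 s.
2. a first plate lies flat on the tray's white outline, released (y of tray in the frame of stand above 0.102 m and x of tray in the frame of stand between -0.02 and 0.02 m and angle between the y axis of tray and the y axis of stand, either way round below 0.12 rad and angle between tray's own z axis and vertical below 0.05 rad and (((horizontal distance between plate1 and tray_spot below 0.015 m and height (world z) of plate1 above 0.043 m and angle between plate1's own z axis and vertical below 0.06 rad and angle between the y axis of plate1 and the y axis of tray, either way round below 0.2 rad) and height (world z) of plate1 below 0.053 m and contact force between the fingers and plate1 below 0.05 N) or ((horizontal distance between plate2 and tray_spot below 0.015 m and height (world z) of plate2 above 0.043 m and angle between plate2's own z axis and vertical below 0.06 rad and angle between the y axis of plate2 and the y axis of tray, either way round below 0.2 rad) and height (world z) of plate2 below 0.053 m and contact force between the fingers and plate2 below 0.05 N) or ((horizontal distance between plate3 and tray_spot below 0.015 m and height (world z) of plate3 above 0.043 m and angle between plate3's own z axis and vertical below 0.06 rad and angle between the y axis of plate3 and the y axis of tray, either way round below 0.2 rad) and height (world z) of plate3 below 0.053 m and contact force between the fingers and plate3 below 0.05 N) or ((horizontal distance between plate4 and tray_spot below 0.015 m and height (world z) of plate4 above 0.043 m and angle between plate4's own z axis and vertical below 0.06 rad and angle between the y axis of plate4 and the y axis of tray, either way round below 0.2 rad) and height (world z) of plate4 below 0.053 m and contact force between the fingers and plate4 below 0.05 N))), for 0.2 s.
3. the top face of the stack is level with the green band, the top plate released (y of tray in the frame of stand above 0.102 m and x of tray in the frame of stand between -0.02 and 0.02 m and angle between the y axis of tray and the y axis of stand, either way round below 0.12 rad and angle between tray's own z axis and vertical below 0.05 rad and ((((horizontal distance between plate1 and tray_spot below 0.015 m and height (world z) of plate1 above 0.043 m and angle between plate1's own z axis and vertical below 0.06 rad and angle between the y axis of plate1 and the y axis of tray, either way round below 0.2 rad) and z of plate1 in the frame of mark between -0.033 and -0.007 m) and contact force between the fingers and plate1 below 0.05 N) or (((horizontal distance between plate2 and tray_spot below 0.015 m and height (world z) of plate2 above 0.043 m and angle between plate2's own z axis and vertical below 0.06 rad and angle between the y axis of plate2 and the y axis of tray, either way round below 0.2 rad) and z of plate2 in the frame of mark between -0.033 and -0.007 m) and contact force between the fingers and plate2 below 0.05 N) or (((horizontal distance between plate3 and tray_spot below 0.015 m and height (world z) of plate3 above 0.043 m and angle between plate3's own z axis and vertical below 0.06 rad and angle between the y axis of plate3 and the y axis of tray, either way round below 0.2 rad) and z of plate3 in the frame of mark between -0.033 and -0.007 m) and contact force between the fingers and plate3 below 0.05 N) or (((horizontal distance between plate4 and tray_spot below 0.015 m and height (world z) of plate4 above 0.043 m and angle between plate4's own z axis and vertical below 0.06 rad and angle between the y axis of plate4 and the y axis of tray, either way round below 0.2 rad) and z of plate4 in the frame of mark between -0.033 and -0.007 m) and contact force between the fingers and plate4 below 0.05 N))), for 0.2 s.
At the end, for the whole second after the job is handed in: Tray flat and square on the platform, within 8 mm of the stop. Stack top within 13 mm of the band's middle; its plates flat, within 15 mm and 0.2 rad of the outline. The other plates lie flat on the bench, over 100 mm from the outline. Nothing moves (y of tray in the frame of stand above 0.102 m and x of tray in the frame of stand between -0.02 and 0.02 m and angle between the y axis of tray and the y axis of stand, either way round below 0.12 rad and angle between tray's own z axis and vertical below 0.05 rad and (((horizontal distance between plate1 and tray_spot below 0.015 m and height (world z) of plate1 above 0.043 m and angle between plate1's own z axis and vertical below 0.06 rad and angle between the y axis of plate1 and the y axis of tray, either way round below 0.2 rad) and z of plate1 in the frame of mark between -0.033 and -0.007 m) or ((horizontal distance between plate2 and tray_spot below 0.015 m and height (world z) of plate2 above 0.043 m and angle between plate2's own z axis and vertical below 0.06 rad and angle between the y axis of plate2 and the y axis of tray, either way round below 0.2 rad) and z of plate2 in the frame of mark between -0.033 and -0.007 m) or ((horizontal distance between plate3 and tray_spot below 0.015 m and height (world z) of plate3 above 0.043 m and angle between plate3's own z axis and vertical below 0.06 rad and angle between the y axis of plate3 and the y axis of tray, either way round below 0.2 rad) and z of plate3 in the frame of mark between -0.033 and -0.007 m) or ((horizontal distance between plate4 and tray_spot below 0.015 m and height (world z) of plate4 above 0.043 m and angle between plate4's own z axis and vertical below 0.06 rad and angle between the y axis of plate4 and the y axis of tray, either way round below 0.2 rad) and z of plate4 in the frame of mark between -0.033 and -0.007 m)) and ((horizontal distance between plate1 and tray_spot below 0.015 m and height (world z) of plate1 above 0.043 m and angle between plate1's own z axis and vertical below 0.06 rad and angle between the y axis of plate1 and the y axis of tray, either way round below 0.2 rad) or (horizontal distance between plate1 and tray_spot above 0.1 m and height (world z) of plate1 below 0.03 m and angle between plate1's own z axis and vertical below 0.06 rad)) and ((horizontal distance between plate2 and tray_spot below 0.015 m and height (world z) of plate2 above 0.043 m and angle between plate2's own z axis and vertical below 0.06 rad and angle between the y axis of plate2 and the y axis of tray, either way round below 0.2 rad) or (horizontal distance between plate2 and tray_spot above 0.1 m and height (world z) of plate2 below 0.03 m and angle between plate2's own z axis and vertical below 0.06 rad)) and ((horizontal distance between plate3 and tray_spot below 0.015 m and height (world z) of plate3 above 0.043 m and angle between plate3's own z axis and vertical below 0.06 rad and angle between the y axis of plate3 and the y axis of tray, either way round below 0.2 rad) or (horizontal distance between plate3 and tray_spot above 0.1 m and height (world z) of plate3 below 0.03 m and angle between plate3's own z axis and vertical below 0.06 rad)) and ((horizontal distance between plate4 and tray_spot below 0.015 m and height (world z) of plate4 above 0.043 m and angle between plate4's own z axis and vertical below 0.06 rad and angle between the y axis of plate4 and the y axis of tray, either way round below 0.2 rad) or (horizontal distance between plate4 and tray_spot above 0.1 m and height (world z) of plate4 below 0.03 m and angle between plate4's own z axis and vertical below 0.06 rad)) and not (height (world z) of plate1 above 0.043 m and z of plate1 in the frame of mark above -0.007 m) and not (height (world z) of plate2 above 0.043 m and z of plate2 in the frame of mark above -0.007 m) and not (height (world z) of plate3 above 0.043 m and z of plate3 in the frame of mark above -0.007 m) and not (height (world z) of plate4 above 0.043 m and z of plate4 in the frame of mark above -0.007 m) and linear speed of each of plate1, plate2, plate3, plate4, tray below 0.02 m/s); the robot touches nothing.
It fails at once if the tray sags into the gap or tips (over 4 mm or 0.1 rad) (height (world z) of tray below 0.036 m or angle between tray's own z axis and vertical above 0.1 rad).
It fails at once if the tray is lifted (over 12 mm) (height (world z) of tray above 0.052 m).
It fails at once if a plate is dropped (falls freely at over 0.45 m/s, about 10 mm) ((linear speed of plate1 above 0.45 m/s and contact force between the fingers and plate1 below 0.05 N) or (linear speed of plate2 above 0.45 m/s and contact force between the fingers and plate2 below 0.05 N) or (linear speed of plate3 above 0.45 m/s and contact force between the fingers and plate3 below 0.05 N) or (linear speed of plate4 above 0.45 m/s and contact force between the fingers and plate4 below 0.05 N)).
It fails at once if the gauge's flag is moved (over 4 mm) (distance of mark from where it was at the start of the episode above 0.004 m).
It fails at once if a bystander is moved (over 25 mm) (distance of any of pedal, stopper, fitting from where it was at the start of the episode above 0.025 m).
It also fails if it takes over 72 s, if anything falls off the work surface, if the arm or the gripper's body presses on something with over 40 N, if the wrist force passes 120 N, or if a joint passes its speed limit or range.

## Working session

There is one attempt and no reset: what is moved stays moved. The work goes in short steps, Python scripts to look and compute and a tool call to move; the robot and the scene stay as the last step left them, time stands still between calls to the robot, and variables do not carry over. Pictures are saved under pics/ and viewed, at most 10 in all, crops included, and the job is handed in when it is done.

Besides the shell and the picture viewer there is one more tool, called after ">>>" as name(argument=value, ...) on one line, values as JSON. drive_tool: Moves the arm, as the interface text tells. Its arguments: {"type":"object","properties":{"moves":{"type":"array","items":{"type":"number"}},"grip_force":{"type":"number"}},"required":["moves"]}

```bash
ls; mkdir -p pics
cat > h.py <<'E'
import numpy as np, cv2
from plant import robot
from scipy.spatial.transform import Rotation as Ro
def cam(n):
    c=robot.read_camera(n); d=c['depth'].astype(float); K=np.array(c['mtx'])
    v,u=np.mgrid[:480,:640]
    P=np.stack([(u-K[0,2])/K[0,0]*d,(v-K[1,2])/K[1,1]*d,d],-1)
    W=(P-np.array(c['t']))@np.array(c['R']); W[d==0]=np.nan
    return c,W
def save(c,f): cv2.imwrite('pics/'+f,c['color'][...,::-1])
E
python3 - <<'E'
from h import *
for n in('scene','top'):
    c,W=cam(n); save(c,n+'0.png'); np.savez(n+'0.npz',col=c['color'],W=W)
    print(n,-np.array(c['R']).T@c['t'])
s=robot.read_state();print(s)
E
```

```text
pics
scene [ 1.22669586 -0.44401933  0.73359378]
top [ 0.46224058 -0.03475404  1.15747826]
{'t': 0.1, 'q': array([ 1.15061391e+00,  1.31054663e-01,  1.48914594e+00, -1.37940289e-05,
        1.52300378e+00, -8.54206267e-02]), 'dq': array([-7.28639162e-04, -1.37443244e-03, -3.48160863e-03,  9.26560300e-04,
       -6.13450821e-05, -1.19895369e-04]), 'joint_torque': array([ 6.43615131e-04, -5.61335421e+01, -4.93100166e+01,  7.69890659e-02,
        2.89891823e-02,  3.30309126e-05]), 'tool_pos': array([0.1970366 , 0.56650978, 0.40382403]), 'orientation': array([-5.23324526e-01, -3.09730220e+00,  2.45633031e-03]), 'force': array([ 0.2393619 , -0.40794955, -0.13726684]), 'wrist_torque': array([0.01473895, 0.05690315, 0.02710222]), 'gripper_force': 0.0, 'opening': 0.09324710710093778}
```

View pics/scene0.png

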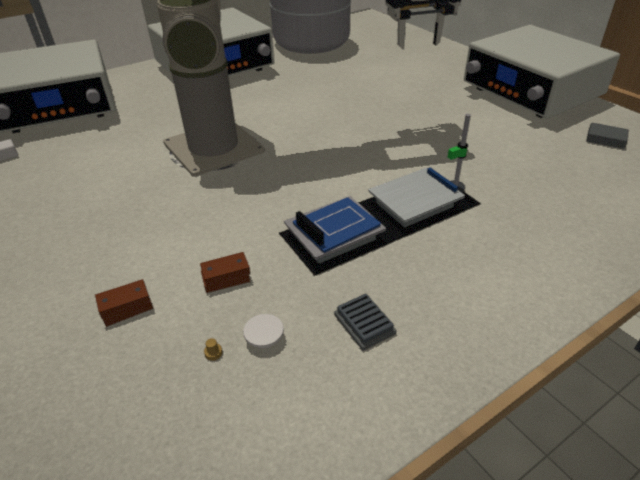

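View pics/top0.png

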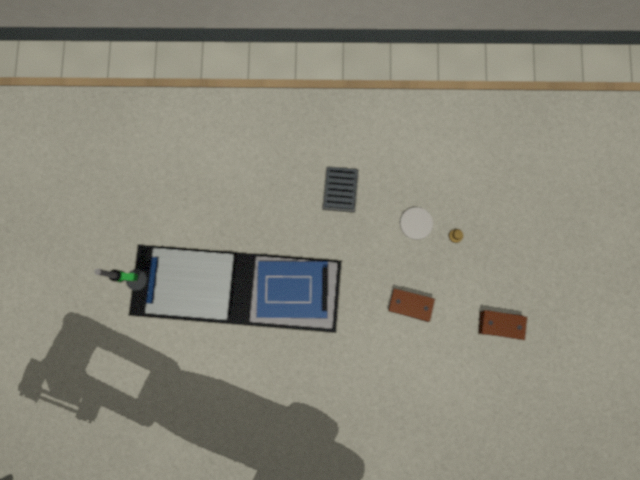

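The scene view shows the tray on the near deck at (335,228), the gauge flag at (458,152), and the brown plate pairs at (124,301) and (225,271). The top view shows the push plate at (325,288), the stop at (152,280), the flag at (128,277), and the plate pairs at (411,304) and (503,325).

```bash
cat >> h.py <<'E'
def rect(W,m,zlo,zhi):
    k=m&(W[...,2]>zlo)&(W[...,2]<zhi)
    n,l,st,_=cv2.connectedComponentsWithStats(k.astype(np.uint8)); out=[]
    for i in range(1,n):
        if st[i,4]<25: continue
        p=W[l==i]; (cx,cy),(a,b),an=cv2.minAreaRect((p[:,:2]*1000).astype(np.float32))
        box=cv2.boxPoints(((cx,cy),(a,b),an)); e=max(box[1]-box[0],box[2]-box[1],key=np.linalg.norm)
        out.append((st[i,4],round(cx,1),round(cy,1),round(max(a,b),1),round(min(a,b),1),'long axis deg',round(np.degrees(np.arctan2(e[1],e[0]))%180,1),'z',round(np.median(p[:,2])*1000,1),'px',st[i,:2]))
    return out
def masks(col):
    h=cv2.cvtColor(np.ascontiguousarray(col),cv2.COLOR_RGB2HSV).astype(int); H,S,V=h[...,0],h[...,1],h[...,2]
    return dict(blue=(H>100)&(H<130)&(S>110),green=(H>45)&(H<80)&(S>120)&(V>60),brown=((H<12)|(H>172))&(S>120)&(V>40))
E
python3 - <<'E'
from h import *
for n in('top','scene'):
    d=np.load(n+'0.npz'); W=d['W']; m=masks(d['col'])
    print(n)
    for k in m:
        for r in rect(W,m[k],0.01,0.3): print(k,*r)
    one=np.ones((480,640),bool)
    if n=='top':
        print('decks');[print(*r) for r in rect(W,one,.033,.060) if r[0]>60]
        print('pushplate');[print(*r) for r in rect(W,one,.068,.09)]
        print('low');[print(*r) for r in rect(W,one,.008,.034) if r[0]>60]
        print('high');[print(*r) for r in rect(W,one,.09,.25)]
    g=W[m['green']&(W[...,2]>.05)]; print('green',np.nanpercentile(g,[2,10,50,90,98],axis=0).round(4))
E
```

```text
top
blue 221 540.2 349.0 94.4 12.6 long axis deg 177.3 z 54.2 px [147 258]
blue 2075 528.3 49.6 144.3 117.0 long axis deg 91.1 z 48.5 px [258 261]
blue 832 526.5 58.2 85.3 42.8 long axis deg 91.0 z 48.5 px [268 279]
green 122 540.9 379.2 36.5 17.3 long axis deg 84.6 z 121.3 px [118 272]
brown 777 499.7 -202.8 87.4 47.7 long axis deg 75.5 z 40.9 px [389 289]
brown 881 461.3 -396.0 88.1 47.6 long axis deg 83.1 z 40.9 px [480 311]
decks
5289 535.7 271.2 176.4 140.0 long axis deg 86.4 z 40.4 px [146 248]
5104 522.0 47.1 175.4 140.0 long axis deg 86.5 z 47.5 px [250 256]
1022 499.2 -204.5 90.5 50.1 long axis deg 77.0 z 40.8 px [389 288]
1060 461.1 -397.6 91.5 50.1 long axis deg 82.0 z 41.0 px [481 310]
pushplate
261 527.5 -19.7 88.8 10.4 long axis deg 1.2 z 80.6 px [322 267]
low
1436 755.3 -49.8 100.7 74.9 long axis deg 175.6 z 27.4 px [322 166]
835 677.1 -216.4 70.9 70.0 long axis deg 2.8 z 28.9 px [400 207]
141 653.3 -305.2 31.0 28.6 long axis deg 36.3 z 15.3 px [449 229]
266 541.9 396.0 48.3 43.0 long axis deg 166.8 z 12.2 px [126 269]
86 464.9 -354.3 50.8 12.9 long axis deg 7.8 z 22.2
[... 425 characters left out ...]
0]
blue 588 -367.6 -331.8 99.7 21.1 long axis deg 79.1 z 98.5 px [28 86]
blue 177 544.4 349.5 98.7 12.5 long axis deg 176.1 z 50.0 px [428 168]
blue 1324 529.3 55.1 159.9 121.6 long axis deg 90.5 z 46.4 px [293 198]
blue 535 526.5 59.9 90.5 49.7 long axis deg 90.1 z 46.2 px [317 208]
green 171 546.5 382.5 43.8 20.2 long axis deg 74.3 z 113.8 px [448 146]
brown 25 -376.7 -378.8 21.0 11.7 long axis deg 4.1 z 55.2 px [ 32 113]
brown 1130 502.3 -204.7 90.3 54.1 long axis deg 76.4 z 37.4 px [201 253]
brown 1304 463.6 -396.2 87.7 54.7 long axis deg 83.9 z 37.7 px [ 96 280]
green [[0.5373 0.3628 0.1006]
 [0.5407 0.3647 0.1034]
 [0.5501 0.3782 0.1138]
 [0.5556 0.3959 0.1209]
 [0.5581 0.4    0.1221]]
```

```bash
cat >> h.py <<'E'
def go(x,y,z,ang,quiet=False):
    """grasp-point target mm, closing-axis angle deg (mod 180): prints turn (tool z etc.) then shift in the turned tool frame"""
    s=robot.read_state(); R=Ro.from_rotvec(s['orientation']); M=R.as_matrix()
    cur=np.degrees(np.arctan2(M[1,1],M[0,1])); d=(ang-cur+90)%180-90
    a=np.radians(cur+d); yv=np.array([np.cos(a),np.sin(a),0]); zv=np.array([0,0,-1.]); xv=np.cross(yv,zv)
    T=np.stack([xv,yv,zv],1); rv=np.degrees(Ro.from_matrix(M.T@T).as_rotvec())
    tcp=np.array([x,y,z])/1000+[0,0,robot.grasp_offset]
    gp=s['tool_pos']+M[:,2]*robot.grasp_offset
    print('t',round(s['t'],2),'grasp pt',(gp*1e3).round(1),'closing',round(cur,2),'q1,q6',s['q'][[0,5]].round(2),'turn',rv.round(2),'shift after',(T.T@(tcp-s['tool_pos'])*1e3).round(1),'F',s['force'].round(1),'open',round(s['opening']*1e3,1))
E
python3 -c "
from h import *
print(Ro.from_rotvec(robot.read_state()['orientation']).as_matrix().round(3))
go(527.5,-19.7,130,91.1)
go(499.5,-203.5,100,-13.5)
go(461.2,-397,100,-7.3)
go(536,277,130,-3.5)
"
```

```text
[[-0.944  0.329 -0.001]
 [ 0.329  0.944 -0.001]
 [ 0.    -0.002 -1.   ]]
t 0.1 grasp pt [196.9 566.3 236.5] closing 70.82 q1,q6 [ 1.15 -0.09] turn [-9.000e-02 -2.000e-02 -2.028e+01] shift after [-319.1 -592.4  106.5] F [ 0.2 -0.4 -0.1] open 93.2
t 0.1 grasp pt [196.9 566.3 236.5] closing 70.82 q1,q6 [ 1.15 -0.09] turn [-8.000e-02  6.000e-02  8.432e+01] shift after [-678.1  473.9  136.5] F [ 0.2 -0.4 -0.1] open 93.2
t 0.1 grasp pt [196.9 566.3 236.5] closing 70.82 q1,q6 [ 1.15 -0.09] turn [-8.000e-02  6.000e-02  7.812e+01] shift after [-922.1  384.5  136.5] F [ 0.2 -0.4 -0.1] open 93.2
t 0.1 grasp pt [196.9 566.3 236.5] closing 70.82 q1,q6 [ 1.15 -0.09] turn [-8.000e-02  5.000e-02  7.432e+01] shift after [-268.3  356.   106.5] F [ 0.2 -0.4 -0.1] open 93.2
```

>>> drive_tool(moves=[93,0,0,0,0,0,-6.8,93,0,0,0,0,0,-6.8,93,0,0,0,0,0,-6.7,93,-20,-37,0,0,0,0,93,-20,-37,0,0,0,0,93,-20,-37,0,0,0,0,93,-20,-37,0,0,0,0,93,-20,-37,0,0,0,0])

```text
t: 0.9
tool_pos: [0.301, 0.3821, 0.4043]
orientation: [0.031, -3.141, 0.001]
force: [1.1, 0.3, -0.1]
opening: 0.093
gripper_force: 0.0
```

>>> drive_tool(moves=[93,-20,-37,0,0,0,0,93,-20,-37,0,0,0,0,93,-20,-37,0,0,0,0,93,-20,-37,0,0,0,0,93,-20,-37,0,0,0,0,93,-20,-37,0,0,0,0,93,-20,-37,0,0,0,0,93,-20,-37,0,0,0,0])

```text
t: 1.7
tool_pos: [0.4669, 0.0892, 0.4045]
orientation: [0.03, -3.141, -0.0]
force: [0.2, 0.3, -1.0]
opening: 0.0929
gripper_force: 0.0
```

>>> drive_tool(moves=[93,-20,-37,0,0,0,0,93,-20,-37,0,0,0,0,93,-20,-37,0,0,0,0,93,0,0,35,0,0,0,93,0,0,35,0,0,0,93,0,0,35,0,0,0,93,0,0,0,0,0,0,93,0,0,0,0,0,0])

```text
t: 2.5
tool_pos: [0.5283, -0.0189, 0.2996]
orientation: [0.031, -3.139, -0.0]
force: [0.5, 0.5, 1.2]
opening: 0.093
gripper_force: 0.0
```

```bash
python3 -c "
from h import *
go(527.5,-19.7,71.5,91.1)"
```

```text
t 2.5 grasp pt [528.  -18.8 132.3] closing 91.12 q1,q6 [-0.13 -1.72] turn [ 0.02 -0.12  0.02] shift after [ 0.8 -0.8 60.8] F [0.5 0.5 1.2] open 93.0
```

>>> drive_tool(moves=[93,1,-1,25,0,0,0,93,0,0,25,0,0,0,93,0,0,10.5,0,0,0,93,0,0,0,0,0,0,60,0,0,0,0,0,0,40,0,0,0,0,0,0,25,0,0,0,0,0,0,18,0,0,0,0,0,0], grip_force=10)

```text
t: 3.3
tool_pos: [0.528, -0.02, 0.2401]
orientation: [-0.031, 3.14, -0.0]
force: [-0.5, -0.3, -0.2]
opening: 0.0656
gripper_force: 0.0
```

>>> drive_tool(moves=[8,0,0,0,0,0,0,8,0,0,0,0,0,0,8,0,0,0,0,0,0,8,0,0,0,0,0,0,8,0,0,0,0,0,0,8,0,0,0,0,0,0], grip_force=10)

```text
t: 3.9
tool_pos: [0.5276, -0.02, 0.2392]
orientation: [0.031, -3.141, -0.0]
force: [0.3, -1.0, -0.7]
opening: 0.0177
gripper_force: 0.0
```

```bash
python3 -c "
from h import *
import math
go(528.9+.0614*41,159.2+.998*41,71.5,86.5)"
```

```text
t 3.9 grasp pt [527.6 -20.   71.9] closing 91.12 q1,q6 [-0.13 -1.73] turn [ 0.   -0.01  4.62] shift after [  9.6 219.9   0.4] F [ 0.3 -1.  -0.7] open 17.7
```

>>> drive_tool(moves=[8,0,0,0,0,0,0,8,0,0,0,0,0,0,8,0,2,0,0,0,0.5,8,0,5,0,0,0,0.5,8,0,8,0,0,0,0.6,8,0,10,0,0,0,0.6,8,0,10,0,0,0,0.6,8,0,10,0,0,0,0.6], grip_force=12)

```text
t: 4.7
tool_pos: [0.528, 0.0262, 0.2392]
orientation: [-0.063, -3.141, -0.0]
force: [0.0, -2.2, -1.7]
opening: 0.0124
gripper_force: 12.0
```

>>> drive_tool(moves=[8,1,12,0,0,0,0.6,8,1,12,0,0,0,0.6,8,1,12,0,0,0,0,8,1,12,0,0,0,0,8,1,12,0,0,0,0,8,1,12,0,0,0,0,8,1,12,0,0,0,0,8,1,8,0,0,0,0])

```text
t: 5.5
tool_pos: [0.5252, 0.1185, 0.2392]
orientation: [-0.095, -3.14, -0.0]
force: [0.3, -1.4, -1.8]
opening: 0.0119
gripper_force: 12.0
```

```bash
python3 -c "
from h import *
go(528.9+.0614*41,159.2+.998*41,71.5,86.5)
c,W=cam('top'); m=masks(c['color'])
[print(*r) for r in rect(W,m['blue'],.02,.07)]
print('pp');[print(*r) for r in rect(W,np.ones((480,640),bool),.073,.085)]"
```

```text
t 5.5 grasp pt [525.2 118.5  71.9] closing 86.55 q1,q6 [ 0.13 -1.38] turn [ 0.01 -0.    0.05] shift after [-1.2 81.8  0.4] F [ 0.3 -1.4 -1.8] open 11.9
221 540.1 348.9 94.2 12.7 long axis deg 176.3 z 53.8 px [147 258]
314 477.9 190.4 105.2 18.3 long axis deg 87.4 z 48.3 px [200 307]
pp
```

>>> drive_tool(moves=[8,-0.2,10,0,0,0,0,8,-0.2,12,0,0,0,0,8,-0.2,12,0,0,0,0,8,-0.2,12,0,0,0,0,8,-0.2,12,0,0,0,0,8,-0.2,10,0,0,0,0,8,0,6,0,0,0,0,8,0,2,0,0,0,0])

```text
t: 6.35
tool_pos: [0.5311, 0.1939, 0.2392]
orientation: [-0.094, -3.14, 0.0]
force: [-0.6, -1.8, -0.9]
opening: 0.0117
gripper_force: 12.0
```

>>> drive_tool(moves=[8,0,1,0,0,0,0,8,0,1,0,0,0,0,8,0,1,0,0,0,0,8,0,0,0,0,0,0])

```text
t: 6.75
tool_pos: [0.5313, 0.1959, 0.2392]
orientation: [-0.096, -3.14, -0.0]
force: [-0.5, -2.1, -1.1]
opening: 0.0121
gripper_force: 12.0
```

```bash
python3 -c "
from h import *
go(528.9+.0614*41,159.2+.998*41,71.5,86.5)"
```

```text
t 6.75 grasp pt [531.3 196.   71.9] closing 86.49 q1,q6 [ 0.26 -1.25] turn [ 0.01 -0.   -0.01] shift after [0.2 4.2 0.4] F [-0.5 -2.1 -1.1] open 12.1
```

>>> drive_tool(moves=[8,0,1,0,0,0,0,8,0,1,0,0,0,0,8,0,1,0,0,0,0,8,0,0.5,0,0,0,0,8,0,0,0,0,0,0])

```text
t: 7.25
tool_pos: [0.5315, 0.1998, 0.2392]
orientation: [-0.095, -3.14, -0.0]
force: [0.4, -1.0, -2.8]
opening: 0.0119
gripper_force: 12.0
```

>>> drive_tool(moves=[8,0,0.5,0,0,0,0,8,0,0.5,0,0,0,0,8,0,0.5,0,0,0,0,8,0,0,0,0,0,0])

```text
t: 7.65
tool_pos: [0.5316, 0.2012, 0.2392]
orientation: [-0.095, -3.14, -0.0]
force: [-0.7, -0.9, -0.6]
opening: 0.0119
gripper_force: 12.0
```

>>> drive_tool(moves=[20,0,0,0,0,0,0,30,0,0,0,0,0,0,50,0,0,0,0,0,0,60,0,0,0,0,0,0,60,0,0,-20,0,0,0,60,0,0,-40,0,0,0,60,0,0,-40,0,0,0,60,0,0,-30,0,0,0])

```text
t: 8.45
tool_pos: [0.5318, 0.2012, 0.3722]
orientation: [0.095, 3.138, 0.001]
force: [1.5, 0.5, 0.4]
opening: 0.0599
gripper_force: 0.0
```

```bash
python3 -c "
from h import *
c,W=cam('scene'); save(c,'scene1.png'); m=masks(c['color'])
[print(*r) for r in rect(W,m['blue'],.02,.07)]
k=np.ones((480,640),bool); k[:,:230]=0
[print(*r) for r in rect(W,k,.075,.085)]
go(499.5,-203.5,100,-13.5)"
```

```text
1166 539.9 273.7 162.5 125.4 long axis deg 88.9 z 46.4 px [375 168]
414 535.5 279.2 87.0 48.7 long axis deg 86.3 z 46.5 px [398 178]
206 -448.9 633.3 305.6 147.0 long axis deg 58.0 z 79.7 px [272  21]
103 294.0 1484.9 132.2 21.9 long axis deg 1.3 z 80.4 px [605  31]
122 -352.1 332.7 173.6 47.6 long axis deg 93.4 z 80.3 px [230  46]
194 277.7 846.0 219.1 44.9 long axis deg 10.4 z 79.7 px [467  68]
237 467.8 974.7 334.4 57.5 long axis deg 78.9 z 80.0 px [528  74]
150 533.7 202.2 91.7 15.3 long axis deg 174.6 z 78.1 px [379 178]
t 8.5 grasp pt [534.5 202.  210.5] closing 86.52 q1,q6 [ 0.27 -1.24] turn [ -0.21   0.56 -79.98] shift after [401.7 -62.  110.5] F [0.8 1.1 5.2] open 59.9
```

View pics/scene1.png

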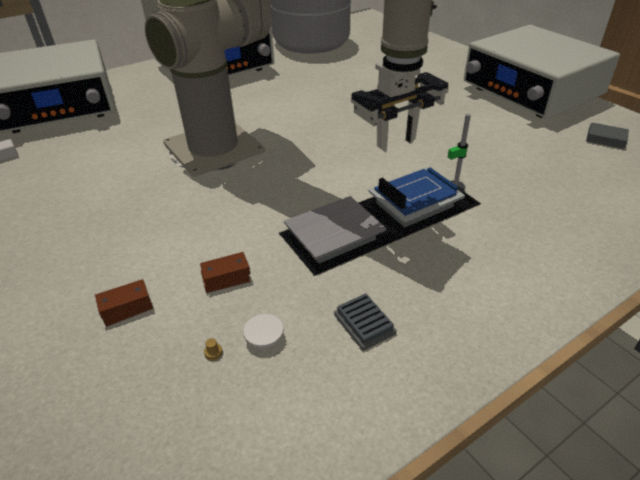

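The tray sits against the blue stop bar at about (445,178), square to it and released. The plate pairs haven't been touched.

>>> drive_tool(moves=[80,0,0,0,0,0,8.33,80,0,0,0,0,0,8.33,80,0,0,0,0,0,8.33,80,0,0,0,0,0,8.33,80,0,0,0,0,0,8.33,80,0,0,0,0,0,8.33,80,0,0,0,0,0,8.33,80,0,0,0,0,0,8.33])

```text
t: 9.3
tool_pos: [0.5316, 0.2011, 0.369]
orientation: [-1.812, -2.566, 0.0]
force: [0.4, 0.6, -0.3]
opening: 0.0802
gripper_force: 0.0
```

>>> drive_tool(moves=[80,0,0,0,0,0,8.33,80,0,0,0,0,0,8.33,80,0,0,0,0,0,8.33,80,0,0,0,0,0,8.33,80,-40,6,5,0,0,0,80,-40,6,5,0,0,0,80,-40,6,5,0,0,0,80,-40,6,5,0,0,0])

```text
t: 10.1
tool_pos: [0.5174, 0.0386, 0.349]
orientation: [2.465, 1.947, 0.0]
force: [0.9, 0.6, -0.1]
opening: 0.0803
gripper_force: 0.0
```

>>> drive_tool(moves=[80,-40,6,10,0,0,0,80,-40,6,10,0,0,0,80,-40,6,10,0,0,0,80,-40,6,10,0,0,0,80,-40,6,10,0,0,0,80,-40,6,10,0,0,0,80,0,0,10,0,0,0,80,0,0,0,0,0,0])

```text
t: 10.9
tool_pos: [0.4961, -0.2023, 0.2774]
orientation: [-2.466, -1.942, 0.002]
force: [-0.0, 1.7, 0.2]
opening: 0.08
gripper_force: 0.0
```

```bash
python3 -c "
from h import *
c,W=cam('top'); m=masks(c['color'])
[print(*r) for k in ('blue','brown','green') for r in rect(W,m[k],.02,.2)]
k=np.ones((480,640),bool)
[print(*r) for r in rect(W,k,.073,.085)]
go(499.5,-203.5,41.5,-13.5)"
```

```text
2194 535.6 274.8 162.8 114.3 long axis deg 86.4 z 48.7 px [147 254]
838 535.8 277.4 86.8 45.2 long axis deg 86.9 z 48.2 px [165 271]
111 508.0 -167.0 45.9 18.4 long axis deg 155.1 z 40.8 px [390 289]
119 455.0 -434.0 45.4 17.2 long axis deg 158.3 z 41.2 px [515 317]
126 540.7 376.0 31.6 17.3 long axis deg 85.0 z 122.0 px [118 272]
280 531.2 199.7 89.5 13.5 long axis deg 176.5 z 79.9 px [214 263]
t 10.95 grasp pt [ 496.3 -201.3  111. ] closing -13.49 q1,q6 [-0.48 -0.25] turn [-0.11 -0.05  0.01] shift after [-1.2  3.3 69.5] F [-0.5  0.1  0.3] open 80.3
```

The tray is home: the push plate centre puts its origin at stand y≈109.6 mm, and the outline centre is at (535.8, 277.4). Next I'll pick the top plate of pair A.

>>> drive_tool(moves=[80,-1,3.3,30,0,0,0,80,0,0,25,0,0,0,80,0,0,10,0,0,0,80,0,0,5,0,0,0,80,0,0,0,0,0,0,60,0,0,0,0,0,0,45,0,0,0,0,0,0,45,0,0,0,0,0,0], grip_force=20)

```text
t: 11.75
tool_pos: [0.5004, -0.2038, 0.2103]
orientation: [2.465, 1.945, 0.001]
force: [0.7, -0.8, -1.3]
opening: 0.0604
gripper_force: 0.0
```

>>> drive_tool(moves=[45,0,0,0,0,0,0,45,0,0,0,0,0,0,45,0,0,0,0,0,0,45,0,0,0,0,0,0])

```text
t: 12.15
tool_pos: [0.5001, -0.2038, 0.2097]
orientation: [2.466, 1.946, 0.0]
force: [-1.6, -0.2, 4.6]
opening: 0.0501
gripper_force: 20.0
```

```bash
python3 -c "
from h import *
go(535.8,277,200,-3.5)"
```

```text
t 12.15 grasp pt [ 500.2 -203.8   42.4] closing -13.44 q1,q6 [-0.48 -0.25] turn [ 0.03  0.01 -9.94] shift after [ 482.     6.3 -157.6] F [-1.6 -0.2  4.6] open 50.1
```

>>> drive_tool(moves=[45,0,0,-5,0,0,0,45,0,0,-15,0,0,0,45,0,0,-40,0,0,0,45,0,0,-40,0,0,-5,45,0,0,0,0,0,-5,45,20,0.5,0,0,0,0,45,35,0.5,0,0,0,0,45,40,0.5,0,0,0,0])

```text
t: 12.95
tool_pos: [0.5071, -0.1086, 0.3104]
orientation: [2.289, 2.151, 0.001]
force: [-0.4, 0.7, -1.8]
opening: 0.05
gripper_force: 20.0
```

>>> drive_tool(moves=[45,40,0.5,0,0,0,0,45,40,0.5,0,0,0,0,45,40,0.5,0,0,0,0,45,40,0.5,0,0,0,0,45,40,0.5,0,0,0,0,45,40,0.5,0,0,0,0,45,40,0.5,0,0,0,0,45,40,0.5,0,0,0,0])

```text
t: 13.75
tool_pos: [0.5302, 0.212, 0.3104]
orientation: [2.287, 2.154, 0.001]
force: [0.6, -0.2, -0.8]
opening: 0.0497
gripper_force: 20.0
```

>>> drive_tool(moves=[45,35,0.5,0,0,0,0,45,20,0.5,0,0,0,0,45,10,0.5,0,0,0,0,45,0,0,0,0,0,0,45,0,0,0,0,0,0])

```text
t: 14.25
tool_pos: [0.5358, 0.2743, 0.3094]
orientation: [2.287, 2.153, -0.001]
force: [-0.2, -0.1, -0.5]
opening: 0.05
gripper_force: 20.0
```

```bash
python3 -c "
from h import *
c,W=cam('scene'); save(c,'scene2.png'); m=masks(c['color'])
[print(*r) for r in rect(W,m['brown'],.015,.2)]
go(535.8,277,71.5,-3.5)"
```

```text
364 538.8 265.9 74.4 50.8 long axis deg 86.5 z 137.5 px [399 147]
42 566.6 301.9 43.8 10.4 long axis deg 127.2 z 135.8 px [436 151]
733 502.0 -206.0 86.8 53.8 long axis deg 74.4 z 18.5 px [201 261]
1251 464.8 -396.4 87.5 53.6 long axis deg 83.4 z 37.8 px [ 96 280]
t 14.3 grasp pt [535.8 273.9 142. ] closing -3.49 q1,q6 [0.39 0.45] turn [-0.01  0.03  0.01] shift after [ 3.  -0.3 70.5] F [ 0.4 -0.2 -1.3] open 49.9
```

View pics/scene2.png

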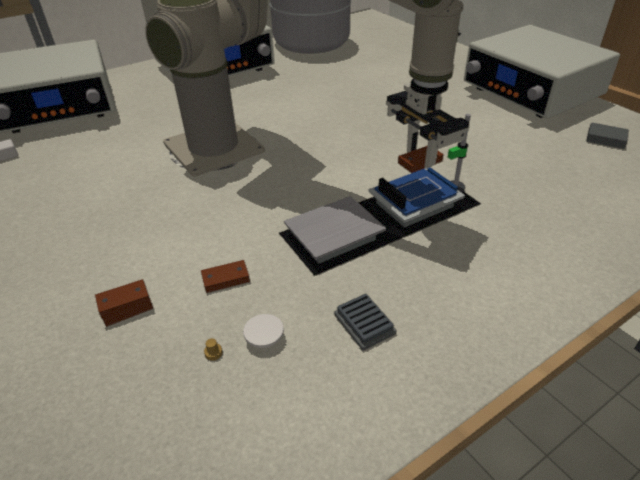

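The held plate is level at about (420,160), above the tray outline. Pair A now has one plate left, at (225,276).

>>> drive_tool(moves=[45,3,-0.3,20,0,0,0,45,0,0,25,0,0,0,45,0,0,15,0,0,0,45,0,0,6,0,0,0,45,0,0,2,0,0,0,45,0,0,1,0,0,0,45,0,0,1,0,0,0,45,0,0,0,0,0,0])

```text
t: 15.1
tool_pos: [0.536, 0.2783, 0.2402]
orientation: [2.287, 2.153, 0.002]
force: [0.9, 0.0, -1.3]
opening: 0.0498
gripper_force: 20.0
```

>>> drive_tool(moves=[45,0,0,0.5,0,0,0,45,0,0,0.5,0,0,0,45,0,0,0,0,0,0])

```text
t: 15.4
tool_pos: [0.5357, 0.2781, 0.2383]
orientation: [2.287, 2.154, 0.0]
force: [0.1, -1.4, -1.4]
opening: 0.0499
gripper_force: 20.0
```

```bash
python3 -c "
from h import *
go(535.8,277,70.4,-3.5)"
```

```text
t 15.4 grasp pt [535.7 278.1  71. ] closing -3.44 q1,q6 [0.39 0.45] turn [ 0.01 -0.    0.06] shift after [-1.1  0.2  0.6] F [ 0.1 -1.4 -1.4] open 49.9
```

>>> drive_tool(moves=[45,-0.5,0,0.4,0,0,0,45,-0.4,0,0.4,0,0,0,45,0,0,0,0,0,0,45,0,0,0,0,0,0])

```text
t: 15.8
tool_pos: [0.5357, 0.2773, 0.2377]
orientation: [2.287, 2.154, 0.001]
force: [-1.1, 1.0, 1.5]
opening: 0.05
gripper_force: 20.0
```

>>> drive_tool(moves=[52,0,0,0,0,0,0,58,0,0,0,0,0,0,70,0,0,0,0,0,0,70,0,0,0,0,0,0,70,0,0,-5,0,0,0,70,0,0,-20,0,0,0,70,0,0,-30,0,0,0,70,0,0,-30,0,0,0])

```text
t: 16.6
tool_pos: [0.5353, 0.2771, 0.3232]
orientation: [-2.287, -2.153, 0.002]
force: [0.7, 0.4, 0.5]
opening: 0.0699
gripper_force: 0.0
```

```bash
python3 -c "
from h import *
go(461.3,-397,140,-7.5)"
```

```text
t 16.6 grasp pt [535.2 277.  155.9] closing -3.44 q1,q6 [0.39 0.45] turn [-0.06  0.03  4.06] shift after [-678.    14.6   15.9] F [0.7 0.4 0.5] open 69.9
```

>>> drive_tool(moves=[80,0,0,0,0,0,4.06,80,-25,0.8,0,0,0,0,80,-40,0.8,0,0,0,0,80,-40,0.8,0,0,0,0,80,-40,0.8,0,0,0,0,80,-40,0.8,0,0,0,0,80,-40,0.8,0,0,0,0,80,-40,0.8,0,0,0,0])

```text
t: 17.4
tool_pos: [0.5062, 0.0123, 0.3231]
orientation: [2.361, 2.071, 0.001]
force: [0.5, -0.5, 0.9]
opening: 0.0799
gripper_force: 0.0
```

>>> drive_tool(moves=[80,-40,0.8,0,0,0,0,80,-40,0.8,0,0,0,0,80,-40,0.8,0,0,0,0,80,-40,0.8,0,0,0,0,80,-40,0.8,0,0,0,0,80,-40,0.8,0,0,0,0,80,-40,0.8,0,0,0,0,80,-40,0.8,0,0,0,0])

```text
t: 18.2
tool_pos: [0.4707, -0.306, 0.323]
orientation: [2.362, 2.071, 0.0]
force: [0.9, 0.2, -0.3]
opening: 0.0799
gripper_force: 0.0
```

>>> drive_tool(moves=[80,-40,0.8,10,0,0,0,80,-33,0.8,20,0,0,0,80,-20,0.8,20,0,0,0,80,0,0,10,0,0,0,80,0,0,0,0,0,0])

```text
t: 18.7
tool_pos: [0.4606, -0.3963, 0.2604]
orientation: [-2.36, -2.068, -0.0]
force: [0.0, 0.1, -0.7]
opening: 0.08
gripper_force: 0.0
```

```bash
python3 -c "
from h import *
c,W=cam('top'); m=masks(c['color'])
[print(*r) for k in ('blue','brown') for r in rect(W,m[k],.01,.2)]
k=np.ones((480,640),bool)
[print(*r) for r in rect(W,k,.073,.085)]
go(461.3,-397,40.5,-7.5)"
```

```text
2199 535.5 274.2 160.6 114.4 long axis deg 86.6 z 48.6 px [147 254]
849 535.7 274.7 89.2 46.8 long axis deg 87.0 z 68.3 px [163 270]
687 499.4 -206.1 86.8 47.5 long axis deg 75.4 z 20.7 px [390 290]
496 462.2 -381.3 58.6 46.7 long axis deg 82.7 z 40.8 px [479 311]
273 531.4 198.9 89.9 13.5 long axis deg 177.0 z 80.3 px [214 263]
t 18.75 grasp pt [ 461.  -395.8   94.6] closing -7.5 q1,q6 [-0.79 -0.66] turn [-0.08 -0.09 -0.  ] shift after [-0.9  0.2 54.1] F [ 0.5 -1.   0.8] open 80.0
```

>>> drive_tool(moves=[80,-1.5,0.2,25,0,0,0,80,0,0,20,0,0,0,80,0,0,7,0,0,0,80,0,0,2.5,0,0,0,80,0,0,0,0,0,0,60,0,0,0,0,0,0,45,0,0,0,0,0,0,45,0,0,0,0,0,0], grip_force=20)

```text
t: 19.55
tool_pos: [0.4616, -0.3986, 0.2088]
orientation: [2.361, 2.07, 0.0]
force: [-0.5, 0.4, -0.2]
opening: 0.0608
gripper_force: 0.0
```

>>> drive_tool(moves=[45,0,0,0,0,0,0,45,0,0,0,0,0,0,45,0,0,0,0,0,0,45,0,0,0,0,0,0])

```text
t: 19.95
tool_pos: [0.4614, -0.3985, 0.2083]
orientation: [2.362, 2.071, -0.0]
force: [-0.2, 0.3, 3.6]
opening: 0.0497
gripper_force: 20.0
```

```bash
python3 -c "
from h import *
go(535.8,277,160,-3.5)"
```

```text
t 19.95 grasp pt [ 461.4 -398.6   41. ] closing -7.51 q1,q6 [-0.8  -0.67] turn [ 0.01  0.02 -4.01] shift after [ 678.8   33.  -119. ] F [-0.2  0.3  3.6] open 49.7
```

>>> drive_tool(moves=[45,0,0,-5,0,0,0,45,0,0,-15,0,0,0,45,0,0,-40,0,0,0,45,0,0,-40,0,0,-4,45,20,1.8,-19,0,0,0,45,35,1.8,0,0,0,0,45,40,1.8,0,0,0,0,45,40,1.8,0,0,0,0])

```text
t: 20.75
tool_pos: [0.4767, -0.263, 0.3283]
orientation: [2.288, 2.151, 0.001]
force: [1.1, 0.1, -1.7]
opening: 0.05
gripper_force: 20.0
```

>>> drive_tool(moves=[45,40,1.8,0,0,0,0,45,40,1.8,0,0,0,0,45,40,1.8,0,0,0,0,45,40,1.8,0,0,0,0,45,40,1.8,0,0,0,0,45,40,1.8,0,0,0,0,45,40,1.8,0,0,0,0,45,40,1.8,0,0,0,0])

```text
t: 21.55
tool_pos: [0.5106, 0.0561, 0.3282]
orientation: [2.288, 2.152, 0.002]
force: [0.2, -0.9, -1.9]
opening: 0.0499
gripper_force: 20.0
```

>>> drive_tool(moves=[45,40,1.8,0,0,0,0,45,40,1.8,0,0,0,0,45,40,1.8,0,0,0,0,45,40,1.8,0,0,0,0,45,35,1.8,0,0,0,0,45,20,1.8,0,0,0,0,45,7,0,0,0,0,0,45,0,0,0,0,0,0])

```text
t: 22.35
tool_pos: [0.5349, 0.2759, 0.3275]
orientation: [2.287, 2.154, 0.0]
force: [-0.6, 0.8, -1.3]
opening: 0.0495
gripper_force: 20.0
```

```bash
python3 -c "
from h import *
go(535.8,277,89,-3.5)"
```

```text
t 22.35 grasp pt [534.9 275.9 160.2] closing -3.42 q1,q6 [0.39 0.45] turn [ 0.02 -0.    0.08] shift after [ 1.2  0.8 71.2] F [-0.6  0.8 -1.3] open 49.5
```

>>> drive_tool(moves=[45,0.5,0.8,20,0,0,0,45,0,0,25,0,0,0,45,0,0,15,0,0,0,45,0,0,6,0,0,0,45,0,0,2.5,0,0,0,45,0,0,1,0,0,0,45,0,0,0.5,0,0,0,45,0,0,0,0,0,0])

```text
t: 23.15
tool_pos: [0.5362, 0.276, 0.2579]
orientation: [2.288, 2.152, 0.002]
force: [-0.3, 0.4, -1.7]
opening: 0.0496
gripper_force: 20.0
```

>>> drive_tool(moves=[45,0,0,0.5,0,0,0,45,0,0,0.3,0,0,0,45,0,0,0,0,0,0,45,0,0,0,0,0,0])

```text
t: 23.55
tool_pos: [0.5359, 0.2759, 0.2563]
orientation: [2.288, 2.153, 0.0]
force: [-0.4, 0.1, -0.5]
opening: 0.0495
gripper_force: 20.0
```

```bash
python3 -c "
from h import *
go(535.8,277,89,-3.5)"
```

```text
t 23.55 grasp pt [535.9 275.9  89. ] closing -3.5 q1,q6 [0.39 0.45] turn [ 0.01 -0.01  0.  ] shift after [ 1.1 -0.2 -0. ] F [-0.4  0.1 -0.5] open 49.5
```

>>> drive_tool(moves=[45,0,0,0.4,0,0,0,45,0,0,0,0,0,0,52,0,0,0,0,0,0,58,0,0,0,0,0,0,70,0,0,0,0,0,0,70,0,0,-5,0,0,0,70,0,0,-25,0,0,0,70,0,0,-40,0,0,0])

```text
t: 24.35
tool_pos: [0.5347, 0.2753, 0.3234]
orientation: [-2.287, -2.151, 0.009]
force: [0.2, -0.4, -0.5]
opening: 0.07
gripper_force: 0.0
```

```bash
python3 -c "
from h import *
go(499.6,-205,100,-13.8)"
```

```text
t 24.35 grasp pt [533.8 274.9 156.1] closing -3.5 q1,q6 [0.39 0.45] turn [-0.31  0.19 10.3 ] shift after [-474.8   80.5   56.1] F [ 0.2 -0.4 -0.5] open 70.0
```

>>> drive_tool(moves=[80,0,0,0,0,0,5.15,80,0,0,0,0,0,5.15,80,-20,6.2,0,0,0,0,80,-40,6.2,0,0,0,0,80,-40,6.2,0,0,0,0,80,-40,6.2,0,0,0,0,80,-40,6.2,0,0,0,0,80,-40,6.2,0,0,0,0])

```text
t: 25.15
tool_pos: [0.5192, 0.0518, 0.3263]
orientation: [2.472, 1.938, 0.001]
force: [1.1, -0.1, 1.1]
opening: 0.0801
gripper_force: 0.0
```

>>> drive_tool(moves=[80,-40,6.2,0,0,0,0,80,-40,6.2,0,0,0,0,80,-40,6.2,0,0,0,0,80,-40,6.2,10,0,0,0,80,-40,6.2,20,0,0,0,80,-40,6.2,20,0,0,0,80,-15,6.2,6,0,0,0,80,0,0,0,0,0,0])

```text
t: 25.95
tool_pos: [0.5004, -0.2064, 0.2689]
orientation: [-2.474, -1.934, 0.001]
force: [0.6, -0.3, -0.1]
opening: 0.0798
gripper_force: 0.0
```

```bash
python3 -c "
from h import *
c,W=cam('top'); m=masks(c['color'])
[print(*r) for k in ('blue','brown','green') for r in rect(W,m[k],.01,.2)]
k=np.ones((480,640),bool)
[print(*r) for r in rect(W,k,.073,.085)]
go(499.6,-205,23,-13.8)"
```

```text
2101 535.5 274.0 161.4 114.1 long axis deg 86.5 z 48.6 px [147 254]
920 535.6 275.2 89.5 47.9 long axis deg 86.5 z 88.0 px [159 269]
109 509.2 -171.1 45.1 19.8 long axis deg 155.1 z 20.9 px [390 290]
63 453.3 -432.9 32.6 13.4 long axis deg 175.9 z 20.9 px [515 321]
128 541.9 379.2 37.5 17.1 long axis deg 89.1 z 121.8 px [118 272]
273 531.2 199.6 89.5 13.4 long axis deg 176.4 z 79.8 px [214 263]
39 532.8 232.0 48.4 2.7 long axis deg 177.2 z 79.6 px [201 272]
t 26.0 grasp pt [ 500.8 -205.   102.4] closing -13.92 q1,q6 [-0.48 -0.24] turn [-0.04 -0.03 -0.12] shift after [-0.1 -1.2 79.4] F [ 0.3  1.2 -0.4] open 80.1
```

>>> drive_tool(moves=[80,0,-1.2,30,0,0,0,80,0,0,30,0,0,0,80,0,0,12,0,0,0,80,0,0,6.5,0,0,0,80,0,0,0,0,0,0,60,0,0,0,0,0,0,45,0,0,0,0,0,0,45,0,0,0,0,0,0], grip_force=20)

```text
t: 26.8
tool_pos: [0.5002, -0.2047, 0.1924]
orientation: [2.471, 1.937, 0.001]
force: [-0.2, 0.7, -0.3]
opening: 0.0605
gripper_force: 0.0
```

>>> drive_tool(moves=[45,0,0,0,0,0,0,45,0,0,0,0,0,0,45,0,0,0,0,0,0,45,0,0,0,0,0,0])

```text
t: 27.2
tool_pos: [0.4999, -0.2046, 0.1918]
orientation: [2.472, 1.938, 0.0]
force: [-1.5, 0.8, 4.9]
opening: 0.05
gripper_force: 19.9
```

```bash
python3 -c "
from h import *
go(535.8,277,165,-3.5)"
```

```text
t 27.2 grasp pt [ 500.  -204.6   24.5] closing -13.81 q1,q6 [-0.48 -0.24] turn [  0.03   0.02 -10.31] shift after [ 482.9    6.5 -140.5] F [-1.5  0.8  4.9] open 50.0
```

>>> drive_tool(moves=[45,0,0,-5,0,0,0,45,0,0,-15,0,0,0,45,0,0,-40,0,0,0,45,0,0,-40,0,0,-5.15,45,0,0,-40,0,0,-5.15,45,20,0.5,0,0,0,0,45,35,0.5,0,0,0,0,45,40,0.5,0,0,0,0])

```text
t: 28.0
tool_pos: [0.5069, -0.1094, 0.3328]
orientation: [2.289, 2.149, 0.001]
force: [0.5, 0.1, -2.2]
opening: 0.0499
gripper_force: 19.9
```

>>> drive_tool(moves=[45,40,0.5,0,0,0,0,45,40,0.5,0,0,0,0,45,40,0.5,0,0,0,0,45,40,0.5,0,0,0,0,45,40,0.5,0,0,0,0,45,40,0.5,0,0,0,0,45,40,0.5,0,0,0,0,45,40,0.5,0,0,0,0])

```text
t: 28.8
tool_pos: [0.5302, 0.2112, 0.3323]
orientation: [2.288, 2.152, 0.001]
force: [0.6, -0.8, -1.1]
opening: 0.05
gripper_force: 19.9
```

>>> drive_tool(moves=[45,35,0.5,0,0,0,0,45,20,0.5,0,0,0,0,45,12,0.5,0,0,0,0,45,0,0,0,0,0,0,45,0,0,0,0,0,0])

```text
t: 29.3
tool_pos: [0.5361, 0.2756, 0.3314]
orientation: [2.288, 2.152, -0.001]
force: [0.1, 0.0, -1.3]
opening: 0.0498
gripper_force: 19.9
```

```bash
python3 -c "
from h import *
go(535.8,277,112.5,-3.5)"
```

```text
t 29.3 grasp pt [536.1 275.5 164.1] closing -3.51 q1,q6 [0.39 0.45] turn [-0.    0.03 -0.01] shift after [ 1.4 -0.4 51.6] F [ 0.1  0.  -1.3] open 49.8
```

>>> drive_tool(moves=[45,1,-0.4,15,0,0,0,45,0,0,20,0,0,0,45,0,0,10,0,0,0,45,0,0,3.5,0,0,0,45,0,0,1.5,0,0,0,45,0,0,0.5,0,0,0,45,0,0,0,0,0,0,45,0,0,0,0,0,0])

```text
t: 30.1
tool_pos: [0.536, 0.2774, 0.2816]
orientation: [2.288, 2.152, 0.002]
force: [0.2, 0.7, -0.7]
opening: 0.0499
gripper_force: 19.9
```

>>> drive_tool(moves=[45,0,0,0.5,0,0,0,45,0,0,0.3,0,0,0,45,0,0,0,0,0,0,45,0,0,0,0,0,0])

```text
t: 30.5
tool_pos: [0.5357, 0.2773, 0.2799]
orientation: [2.288, 2.153, -0.0]
force: [0.4, 0.3, -0.6]
opening: 0.0498
gripper_force: 19.9
```

```bash
python3 -c "
from h import *
go(535.8,277,112.5,-3.5)"
```

```text
t 30.5 grasp pt [535.7 277.3 112.6] closing -3.5 q1,q6 [0.39 0.45] turn [0. 0. 0.] shift after [-0.3  0.1  0.1] F [ 0.4  0.3 -0.6] open 49.8
```

>>> drive_tool(moves=[45,0,0,0.4,0,0,0,45,0,0,0,0,0,0,52,0,0,0,0,0,0,58,0,0,0,0,0,0,70,0,0,0,0,0,0,70,0,0,-5,0,0,0,70,0,0,-25,0,0,0,70,0,0,-40,0,0,0])

```text
t: 31.3
tool_pos: [0.5347, 0.2768, 0.3472]
orientation: [-2.287, -2.151, 0.009]
force: [1.6, 0.4, -0.2]
opening: 0.0701
gripper_force: 0.0
```

>>> drive_tool(moves=[70,-20,0,-20,0,0,0,70,-40,0,0,0,0,0,70,-40,0,0,0,0,0,70,-40,0,0,0,0,0,70,-40,0,0,0,0,0,70,-40,0,0,0,0,0,70,-20,0,0,0,0,0,70,0,0,0,0,0,0])

```text
t: 32.1
tool_pos: [0.521, 0.0353, 0.3701]
orientation: [2.291, 2.148, -0.0]
force: [-0.1, 0.4, 0.3]
opening: 0.07
gripper_force: 0.0
```

```bash
python3 -c "
from h import *
c,W=cam('top'); m=masks(c['color'])
[print(*r) for k in ('blue','brown','green') for r in rect(W,m[k],.01,.2)]
c,W=cam('scene'); save(c,'scene3.png'); m=masks(c['color']); print('scene')
[print(*r) for k in ('brown',) for r in rect(W,m[k],.01,.2)]
g=W[m['green']&(W[...,2]>.05)]; print(np.nanpercentile(g,[2,10,50,90,98],axis=0).round(4))"
```

```text
1398 537.1 298.2 114.6 112.6 long axis deg 176.7 z 48.7 px [147 254]
946 535.1 273.7 90.2 48.2 long axis deg 85.4 z 108.2 px [157 268]
813 462.2 -396.9 88.5 46.5 long axis deg 85.7 z 21.0 px [480 312]
122 540.8 375.7 30.7 16.9 long axis deg 84.5 z 121.9 px [119 272]
scene
25 350.2 846.2 22.2 13.3 long axis deg 179.4 z 54.3 px [513  92]
28 -365.5 -328.9 19.1 13.5 long axis deg 130.4 z 54.8 px [ 50 110]
1136 539.2 275.2 90.5 54.8 long axis deg 85.7 z 96.6 px [397 158]
948 463.6 -396.5 87.3 54.2 long axis deg 85.8 z 18.4 px [ 99 287]
[[0.5375 0.3621 0.1004]
 [0.5406 0.3649 0.1035]
 [0.5506 0.3803 0.1132]
 [0.5559 0.3957 0.1209]
 [0.5583 0.3994 0.1222]]
```

View pics/scene3.png

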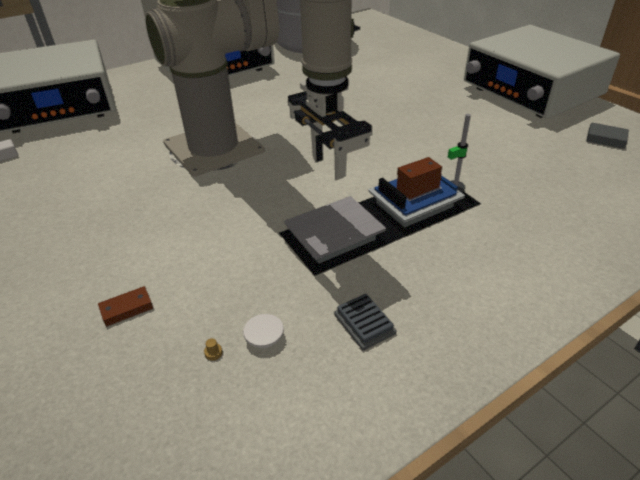

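The three-plate stack stands squarely on the tray at about (420,178), with its top at z = 108 mm. The green band spans about 100–122 mm, so the top is inside it. The spare plate lies on the bench at (125,306), and the pedal, stopper, fitting and gauge haven't moved.

```bash
python3 -c "
from plant import robot
print(robot.close_job())"
```

```text
the job is handed in; nothing more can be done
None
```

I handed the job in at about 32 s of the 72 s: the tray is home against the stop, three plates are stacked on its outline with the top at about 108 mm (middle of the green band about 111 mm), and the spare plate lies flat on the bench; no verdict came back.

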